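Index the work carrier and hold the station lock over with its key

ROBOT

A 6-joint arm with a two-finger parallel gripper is mounted at the origin on a cart in front of the work surface, level with it; the furniture and walls round the work are solid. World frame = base frame: x ahead of the robot, y to its left, z up, the work surface at z = 0. Lengths are in m, angles in rad, forces in N, time in s.
With the tool pointing down it reaches from about 0.325 to 0.775 m from the base axis. Payload 5.5 kg.
Tool frame: the origin (TCP) lies between the finger pads; the fingertips stand 25 mm ahead of it and the grasp point (between the pads) lies 6 mm ahead of it; z points along the fingers, y is the direction in which the jaws open and shut (so a half turn about z gives the same grasp; the last joint's range is limited). The gripper opens to 85 mm and grips with 20 to 120 N. Pads are 22 mm wide; open, the fingers measure 114 mm over their backs; the gripper's body (76 mm by 85 mm) begins 54 mm behind the grasp point. The pads swing forward as they close: fully open they stand 13 mm farther back than shut.
Start: joints at [1.058, 0.091, 1.231, -0, 1.82, -0.057], TCP at [0.264, 0.539, 0.256] pointing down, gripper open.
Joint ranges: [-2.87, 2.87], [-0.86, 2.18], [0.17, 2.46], [-1.51, 4.65], [0.06, 2.69], [-2.65, 2.65]. Speed limits (rad/s): [2.57, 2.57, 3.01, 3.14, 3.14, 3.14].

INTERFACE

Orientations are given as [roll, pitch, yaw] about the fixed x, y, z axes, in that order (R = Rz(yaw) Ry(pitch) Rx(roll)).
In Python, from workcell import readout, cams, workorder gives the robot as it stands.
- The arm moves only by the tool move_arm, never from a script. Its argument "increments" is a list of rows, each a list of 5 numbers: the closure in counts, from 0 (fully open) to 255 (shut), then the shift along the tool's x, y, z in m, then the turn about the tool's z in degrees. In form: [[grip, x, y, z, spin], ...]. A call has 1 to 20 rows; each row shifts and turns the pose as measured when the row begins, along the tool's axes as they then stand; what a row does not reach is not made up. A row lasts 1/8 s, in which the tool goes at most 62.5 mm and 10.7 degrees, less where a joint would pass 70% of its speed; a pose out of reach is approached as far as the arm can. A call with a gripper value outside its range is refused whole. The fingers move at their own pace and stop on an object; the grip force is fixed at half the most. Time passes only in rows, so rows that do not move let the fingers close. It gives the time, the measured TCP pose, the force and the opening at its end, in the units of the state.
- readout.get_state(): the state, without advancing time (a new reading comes with each control period).
- cams.grab_frame(name): name is "side" or "top"; returns the picture (420x560x3 uint8, red, green, blue); there is no depth.
- cams.get_calibration(name): a dict with "K" (3x3 intrinsics, pixels), "xyz" and "rotation" of the camera in the world. Camera axes: x right, y down, z forward; pixel columns grow to the right and rows downward; lengths in m; the calibration is good to about 2 mm. A picture is of the moment at which its call begins. get_calibration takes no time and is no camera call.
- workorder.job_done(): hands the job in, once; it reports no verdict.
Trained networks look in the newest picture that a camera, given by its name, has taken for a name from the list of things; names that differ only in an ending like _2 or _b are one class to them, and where a whole thing is asked for, a point or a joint stands for the part that bears it (a point fixed in the world has none). Each returns a list of dicts, best first, with "p" (0 to 1); they miss things now and then, are a little off and sometimes report something else, mostly with a low value. They report only what shows in the picture. A call takes as long as a camera call. They do not tell look-alikes from the thing itself.
- cams.find_in(camera, target): "box" ([left, top, right, bottom] in pixels, round what is visible of it).
- cams.silhouettes(camera, target): "mask" (420x560 bool, what is visible of it) and "box" ([left, top, right, bottom] in pixels, round what is visible of it).
The state is a dict: "clock": time; "qpos": joint angles; "qvel": joint speeds; "joint_efforts": joint torques, N m; "tcp_pos": TCP position; "orientation": TCP orientation; "contact_force": force on the tool from outside, world axes, zero at the start; "moment": the same for the moment, N m; "finger_gap": finger opening in m.
Only numpy, scipy, OpenCV 4.12 (cv2) and the standard library are available. Lean on these libraries where they do the work, as an engineer would, in place of code of your own. Each camera call takes 0.05 s, during which the arm holds its last target. There are 200 camera calls.

TASK

Slide the work carrier along its bed by the black hand knob, to the right, until its spring plunger drops into the second V-notch (the drilling station), and let go of it there. Then take the flat-bowed key with the wide two-winged bit from the wooden key rack, put it down through the slot in the carrier into the lock in the bed, working it with small twists past the sticky pins until its collar sits on the carrier, and turn it a quarter clockwise to the stop. The lock is sprung and flies back when let go, so finish while still holding the key, turned fully over; leave the T-handled hex key and the other loose things where they are.

Things in the scene. Friction and masses are not known exactly. Their poses are not given: they have to be found in the camera images.
- slide_bed: Iron slide bed bolted to the bench, 116 mm (x) by 300 mm (y), 28 mm high; origin at the bench under its middle line, 160 mm from the right end and 140 mm from the left end. y is the rail, pointing left as the robot sees it. On it runs the work carrier: a grey metal plate 136 x 145 mm, its top 38 mm above the bench.
- carrier (a joint): Travel of the carrier in m: 0 at the left (V-notch of the loading station), growing to the right (-y of the bed). Starts at 0.012 to 0.050. The second V-notch, the drilling station, is at 0.130; end stop at 0.150. Friction about 2 N; the spring plunger drops in by itself within 3 mm of a notch, centres the carrier to 1 mm, and takes about 12 N to push out.
- carrier_knob (a point): Middle of the black round hand knob on the robot's side of the carrier, 62 mm above the bench, 92 mm from carrier_slot towards its -x. 26 mm in diameter, upright, the black part from 48 to 76 mm above the bench, on a bracket whose top is at 38 mm; free on both sides along the rail. Moves with the carrier; axes as the bed's.
- carrier_slot (a point): Middle of the slot in the carrier, on the plate's top face, 38 mm above the bench. x is the slot's long way, y the rail (left), z up. Slot 28.5 x 9.5 mm through the 8 mm plate, 3 mm chamfer round its mouth. Over the lock only when the carrier is at 0.130. To its right, 46 mm away, a wood block 45 mm high and a strap clamp reaching 106 mm above the bench ride on the carrier.
- lock_mouth (a point): Middle of the top of the round brass lock plug (44 mm) in the bed, 28 mm above the bench; stays in place but turns with the plug. x is the keyway's long way, in line with the carrier's slot at 0. Keyway 29 x 9 mm, 2 mm chamfer, 18 mm deep. Two sprung pins stand into its ends: the bit meets them about 5 mm before home; a push of 8 to 15 N, or a push with small twists, gets past.
- station_lock (a joint): Turn of the lock plug in rad: 0 at rest, growing clockwise seen from above, stop at 1.50 (a quarter turn). A spring turns it back, with 0.04 Nm at 0 and 0.13 Nm at the stop. The key can turn only when its bit is below the carrier plate; once turned, the bit's wings are caught under the plate.
- bow_key: The key, plain steel, 78 mm tall, 90 g, upright in the rack. Origin: middle of the bit's underside, 27 mm above the bench in the rack, 15 mm when home in the lock. z up the stem, x along the wings; a half turn about z changes nothing. Bit 26 (x) x 7 (y) x 11 mm, lowest 3 mm tapered; collar 28 mm wide at z 23 to 27; flat bow to grip across its thickness, 44 (x) x 10 (y) mm, z 42 to 78.
- tee_hex_key: The other key in the rack, to be left alone: dark hex bar 9 mm thick with a round 71 mm T-handle across its top (along its x), 79 mm tall; origin at its lower end, 27 mm above the bench. It stands 90 mm from the bow key.
- key_rack: Wooden block 56 mm (x) by 160 mm (y), 50 mm high, fixed to the bench; origin at the middle of its underside. Two sockets at y = +45 and -45 mm, slots 29 (x) x 10 (y) mm, 32 mm deep; the bow key stands in either one, its collar on the block and its wings along x, and lifts straight out (25 mm).
- whetstone: Sharpening stone 52 x 160 x 26 mm lying on the bench between rack and slide, to be left alone; origin at the middle of its underside.
- big_nut: Hex nut 41 mm wide, 19 mm high, lying on the bench right of the rack, to be left alone.
- oil_can: Oil can 170 mm high standing at the back left, to be left alone.
Things that resemble listed ones, but are neither listed nor needed, are in the scene too. What is shaped like the bow_key but orange is not meant.

How it is judged:
On the way, in this order (a step that is already met when the one before it is completed fails the run):
1. the carrier stands in the drilling station's notch (within 3 mm) and has been let go (value of joint carrier between 0.127 and 0.133 m and contact force between the fingers and carrier below 0.2 N), for 0.2 s.
2. the key is home in the lock, not yet turned: on the lock's axis within 4 mm, its collar within 3 mm of the carrier (horizontal distance between bow_key and lock_mouth below 0.004 m and z of bow_key in the frame of lock_mouth below -0.01 m and value of joint station_lock below 0.35 rad), for 0.1 s.
At the end, for the whole second after the job is handed in: Carrier in the drilling notch (0.130 m, within 3 mm); key in the lock, within 4 mm of its axis, upright within 7 degrees, its collar within 4 mm of the carrier; lock turned clockwise past 1.3 rad (stop at 1.5) and staying so, the key still gripped (over 3 N) (value of joint carrier between 0.127 and 0.133 m and value of joint station_lock above 1.3 rad and horizontal distance between bow_key and lock_mouth below 0.004 m and z of bow_key in the frame of lock_mouth below -0.009 m and angle between bow_key's own z axis and vertical below 0.12 rad and contact force between the fingers and bow_key above 3 N); the arm keeps its last pose, push and grip.
It fails at once if the hex key is moved by more than 15 mm (distance of tee_hex_key from where it was at the start of the episode above 0.015 m).
It fails at once if a loose bystander is moved by more than 20 mm (distance of any of whetstone, big_nut, oil_can from where it was at the start of the episode above 0.02 m).
It also fails if it takes over 72 s, if anything falls off the work surface, if the arm or the gripper's body presses on something with over 40 N, if the wrist force passes 120 N, or if a joint passes its speed limit or range.

## Working session

There is one attempt and no reset: what is moved stays moved. The work goes in short steps, Python scripts to look and compute and a tool call to move; the robot and the scene stay as the last step left them, time stands still between calls to the robot, and variables do not carry over. Pictures are saved under pics/ and viewed, about 8 in all and at most 12, crops included, and the job is handed in when it is done.

Besides the shell and the picture viewer there is one more tool, called after "Call:" as name(argument=value, ...), one argument or row to a line, values as JSON. move_arm: Moves the arm, as the interface text tells. Its arguments: {"type":"object","properties":{"increments":{"type":"array","items":{"type":"array","items":{"type":"number"}}}},"required":["increments"]}

```bash
mkdir -p pics; ls
python3 - <<'E'
from workcell import readout, cams
import cv2,numpy as np
s=readout.get_state(); print({k:np.round(v,3) for k,v in s.items()})
for c in("top","side"):
    f=cams.grab_frame(c); cv2.imwrite(f"pics/{c}0.png",f[:,:,::-1]); k=cams.get_calibration(c); print(c,k)
    for n in("slide_bed","carrier","carrier_knob","bow_key","tee_hex_key","key_rack","whetstone","big_nut"):
        print(n,[(np.round(d["box"]).tolist(),round(d["p"],2)) for d in cams.find_in(c,n)[:3]])
E
```

```text
pics
{'clock': np.float64(0.0), 'qpos': array([ 1.058,  0.092,  1.232,  0.   ,  1.82 , -0.057]), 'qvel': array([-0.   , -0.001,  0.001, -0.   ,  0.001,  0.   ]), 'joint_efforts': array([ 1.0000e-03, -4.5874e+01, -4.1802e+01,  0.0000e+00,  1.2000e-02,
        0.0000e+00]), 'tcp_pos': array([0.264, 0.539, 0.255]), 'orientation': array([-3.14 , -0.   ,  2.686]), 'contact_force': array([-0.176,  0.595, -0.419]), 'moment': array([-0.039,  0.032, -0.017]), 'finger_gap': np.float64(0.085)}
top {'K': array([[399.67486525,   0.        , 284.08900174],
       [  0.        , 399.67486525, 204.79674532],
       [  0.        ,   0.        ,   1.        ]]), 'xyz': array([ 0.41175881, -0.00893952,  1.23154063]), 'rotation': array([-2.98421203, -0.01287006, -1.58761319])}
slide_bed [([159.0, 180.0, 268.0, 250.0], 0.8)]
carrier [([180.0, 187.0, 232.0, 252.0], 0.83)]
carrier_knob [([177.0, 186.0, 228.0, 246.0], 0.71), ([330.0, 234.0, 346.0, 258.0], 0.45)]
bow_key [([362.0, 246.0, 374.0, 259.0], 0.67)]
tee_hex_key [([333.0, 234.0, 346.0, 258.0], 0.71)]
key_rack [([325.0, 235.0, 382.0, 265.0], 0.94), ([158.0, 180.0, 268.0, 248.0], 0.28)]
whetstone [([258.0, 238.0, 315.0, 267.0], 0.76)]
big_nut [([389.0, 239.0, 402.0, 246.0], 0.6)]
side {'K': array([[474.6856382 ,   0.        , 282.50014783],
       [  0.        , 474.6856382 , 208.33081138],
       [  0.        ,   0.        ,   1.        ]]), 'xyz': array([ 0.24023985, -0.99050287,  0.62216477]), 'rotation': array([-2.06369997, -0.02579609, -0.32888623])}
slide_bed [([214.0, 161.0, 303.0, 226.0], 0.94)]
carrier [([216.0, 165.0, 288.0, 202.0], 0.95)]
carrier_knob [([216.0, 164.0, 286.0, 200.0], 0.76)]
bow_key [([367.0, 287.0, 391.0, 323.0], 0.91), ([250.0, 259.0, 273.0, 291.0], 0.84)]
tee_hex_key [([241.0, 238.0, 276.0, 260.0], 0.65)]
key_rack [([240.0, 249.0, 278.0, 318.0], 0.76)]
whetstone [([210.0, 218.0, 252.0, 258.0], 0.78)]
big_nut [([277.0, 316.0, 304.0, 338.0], 0.84)]
```

Run:
```python
import cv2
a=cv2.imread("pics/top0.png")[170:275,140:420]; cv2.imwrite("pics/v1.png",cv2.resize(a,None,fx=2.85,fy=2.85,interpolation=3))
a=cv2.imread("pics/side0.png")[150:350,190:410]; cv2.imwrite("pics/v2.png",cv2.resize(a,None,fx=3,fy=3,interpolation=3))
```

```text
(no output)
```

View pics/v1.png

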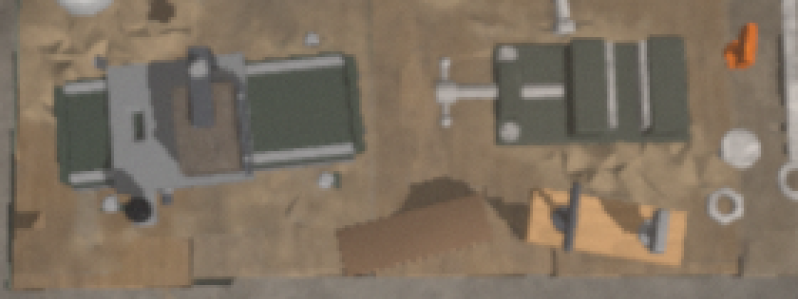

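View pics/v2.png

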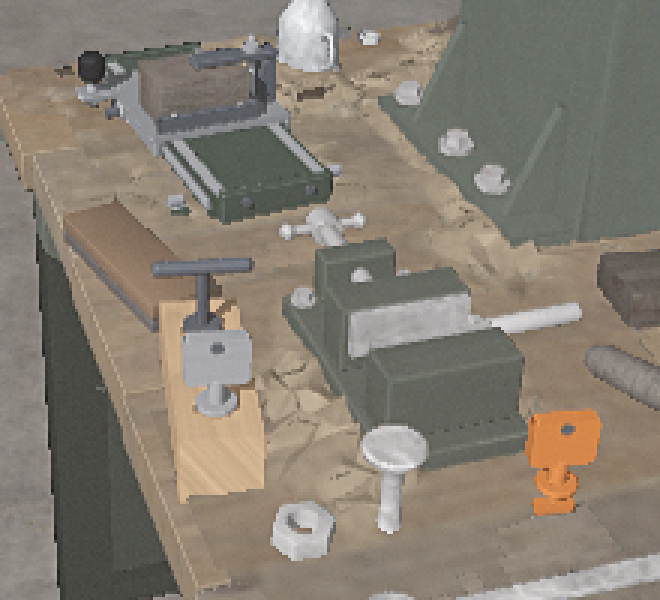

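The top view shows the carrier with its knob at about (188,243) px and its slot at about (189,214). The rack has the hex key at (340,246) and the steel bow key in the right socket at (370,251). The orange look-alike is at (401,186). The side view agrees, with the steel bow key at (262,275).

```bash
cat > h.py <<'E'
import numpy as np,cv2
from scipy.spatial.transform import Rotation as R
from workcell import readout,cams
def cal(c):
    k=cams.get_calibration(c); return k["K"],R.from_euler("xyz",k["rotation"]).as_matrix(),k["xyz"]
def ray(c,uv):
    K,M,t=cal(c); d=M@np.linalg.solve(K,[uv[0],uv[1],1.]); return t,d
def at(c,uv,z):
    t,d=ray(c,uv); return t+d*(z-t[2])/d[2]
def proj(c,p):
    K,M,t=cal(c); q=K@(M.T@(np.asarray(p)-t)); return q[:2]/q[2]
def tri(u1,u2):
    (a,d),(b,e)=ray("top",u1),ray("side",u2)
    s=np.linalg.lstsq(np.c_[d,-e],b-a,rcond=None)[0]; p,q=a+s[0]*d,b+s[1]*e
    return (p+q)/2,np.linalg.norm(p-q)
E
python3 - <<'E'
from h import *
np.set_printoptions(precision=4,suppress=True)
top=cv2.imread("pics/top0.png"); side=cv2.imread("pics/side0.png")
g=top.max(2).astype(float)
def blob(im,x0,y0,x1,y1,th):
    w=np.clip(th-im[y0:y1,x0:x1],0,None); y,x=np.mgrid[y0:y1,x0:x1]; return np.array([(w*x).sum(),(w*y).sum()])/w.sum()
uk=blob(g,181,236,195,250,60); us=blob(g,184,207,194,221,100); sk=blob(side.max(2).astype(float),214,164,227,180,60)
print("px",uk,us,sk)
K,S=at("top",uk,.066),at("top",us,.036)
print("knob",K,"tri",tri(uk,sk)," slot",S, "dist",np.linalg.norm((K-S)[:2]),"xdir yaw",np.arctan2(*(S-K)[1::-1][:2]))
for n,pl in dict(rtop=[(245,67),(343,59)],rbot=[(255,158),(352,149)],bedtop=[(250,61),(352,53)]).items():
    P=[at("top",(140+x/2.85,170+y/2.85),.03) for x,y in pl]; d=P[0]-P[1]; print(n,P,"rail yaw",np.arctan2(d[1],d[0]))
for n,z in (("key_rack",.04),("bow_key",.09),("tee_hex_key",.1)):
  for c in("top","side"):
    for m in cams.silhouettes(c,n)[:2]:
        mm=m["mask"].astype(np.uint8); y,x=np.nonzero(mm); pts=np.c_[x,y].astype(np.float32)
        r=cv2.minAreaRect(pts); b=cv2.boxPoints(r); print(n,c,round(m["p"],2),"cent",pts.mean(0),"box",np.round(b,1).tolist())
        if c=="top": print([at(c,q,z)[:2].round(4).tolist() for q in b],at(c,pts.mean(0),z)[:2])
E
```

```text
px [187.6115 242.7979] [188.4671 214.3531] [220.9771 171.4733]
knob [0.489  0.2546 0.066 ] tri (array([0.4909, 0.2552, 0.0619]), np.float64(0.003207149093158857))  slot [0.5764 0.2606 0.036 ] dist 0.08754277482494373 xdir yaw 0.06861158840937218
rtop [array([0.6397, 0.1492, 0.03  ]), array([0.6469, 0.0443, 0.03  ])] rail yaw 1.6395219907179936
rbot [array([0.5416, 0.1381, 0.03  ]), array([0.5496, 0.0355, 0.03  ])] rail yaw 1.648586978886235
bedtop [array([0.6461, 0.1439, 0.03  ]), array([0.6533, 0.0346, 0.03  ])] rail yaw 1.6363988337219295
key_rack top 0.9 cent [352.139  249.0643] box [[322.79998779296875, 254.10000610351562], [326.1000061035156, 234.39999389648438], [382.3999938964844, 243.6999969482422], [379.1000061035156, 263.5]]
[[0.4508, -0.1398], [0.5093, -0.1515], [0.4787, -0.3186], [0.4205, -0.3056]] [ 0.4643 -0.2275]
key_rack side 0.73 cent [259.4232 288.7843] box [[238.39999389648438, 251.60000610351562], [270.20001220703125, 246.3000030517578], [281.20001220703125, 312.0], [249.39999389648438, 317.29998779296875]]
bow_key top 0.52 cent [369.7347 250.9694] box [[364.0, 25
[... 186 characters left out ...]
48]] [ 0.4559 -0.2683]
bow_key side 0.9 cent [376.4686 301.4203] box [[365.0, 286.0], [389.0, 286.0], [389.0, 321.0], [365.0, 321.0]]
bow_key side 0.57 cent [261.4803 272.2411] box [[250.0, 260.0], [273.0, 260.0], [273.0, 288.0], [250.0, 288.0]]
tee_hex_key top 0.7 cent [202.4899 214.0362] box [[177.60000610351562, 187.5], [225.6999969482422, 185.0], [228.89999389648438, 246.0], [180.8000030517578, 248.5]]
[[0.6458, 0.2791], [0.6513, 0.1408], [0.4759, 0.1307], [0.471, 0.2658]] [0.5679 0.2064]
tee_hex_key side 0.81 cent [256.9372 244.8072] box [[241.89999389648438, 238.10000610351562], [270.8999938964844, 235.89999389648438], [272.6000061035156, 257.8999938964844], [243.5, 260.1000061035156]]
```

Call:
move_arm(
  increments=[
    [100,0,0,0.02,-10],
    [100,0,0,0.02,-10],
    [100,0,0,0.02,-10],
    [100,-0.026,-0.0375,0,0],
    [100,-0.026,-0.0375,0,0],
    [100,-0.026,-0.0375,0,0],
    [100,-0.026,-0.0375,0,0],
    [100,-0.026,-0.0375,0,0],
    [100,-0.026,-0.0375,0,0],
    [100,-0.026,-0.0375,0,0],
    [100,-0.026,-0.0375,0,0],
    [100,0,0,0,0],
  ],
)

```text
clock: 2.7
tcp_pos: [0.5036, 0.2497, 0.1939]
orientation: [3.14, 0.001, -3.053]
contact_force: [-0.8, 0.5, -0.4]
finger_gap: 0.0521
```

Call:
move_arm(
  increments=[
    [100,0.014,0.007,0,1.2],
    [100,0,0,0.04,0],
    [100,0,0,0.04,0],
    [100,0,0,0.03,0],
    [100,0,0,0.012,0],
    [100,0,0,0,0],
  ],
)

```text
clock: 3.45
tcp_pos: [0.4871, 0.2601, 0.071]
orientation: [3.136, 0.004, -3.073]
contact_force: [-0.3, -0.2, 0.2]
finger_gap: 0.0517
```

Run:
```python
from h import *
for c in("top","side"):
    f=cams.grab_frame(c)[:,:,::-1]; cv2.imwrite(f"pics/{c}1.png",f)
a=cv2.resize(cv2.imread("pics/top1.png")[170:270,140:290],None,fx=2.6,fy=2.6,interpolation=3); b=cv2.resize(cv2.imread("pics/side1.png")[130:230,190:340],None,fx=2.6,fy=2.6,interpolation=3)
cv2.imwrite("pics/v3.png",np.hstack([a,b]))
```

```text
(no output)
```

View pics/v3.png

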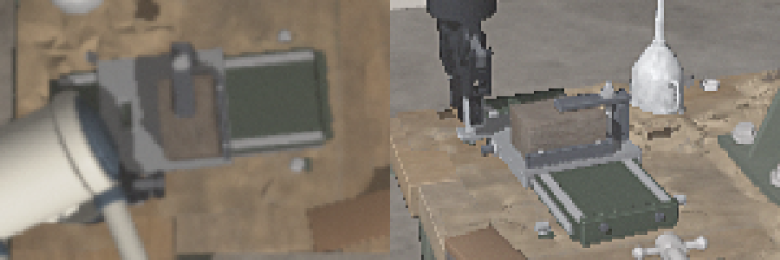

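The fingers straddle the knob (left half about (105,185), seen also from the side). Next I slide right.

Call:
move_arm(
  increments=[
    [140,0,0,0,0],
    [140,0,0,0,0],
    [140,0,-0.01,0,0],
    [140,0,-0.01,0,0],
    [140,0,-0.01,0,0],
    [140,0,-0.01,0,0],
    [140,0,-0.01,0,0],
    [140,0,-0.01,0,0],
    [140,0,-0.01,0,0],
    [140,0,-0.01,0,0],
  ],
)

```text
clock: 4.8
tcp_pos: [0.4955, 0.1943, 0.0758]
orientation: [3.094, 0.02, -3.065]
contact_force: [0.6, 10.5, -1.5]
finger_gap: 0.0385
```

Run:
```python
from h import *
np.set_printoptions(precision=4,suppress=True)
f=cams.grab_frame("top")[:,:,::-1]; cv2.imwrite("pics/top2.png",f); cams.grab_frame("side")
for c in("top","side"): print([(np.round(d["box"],1),d["p"]) for d in cams.find_in(c,"carrier")[:2]])
im=f.max(2).astype(float); y0=np.float32
a=cv2.imread("pics/top0.png")
# shift of strap clamp/plate patch along rail by template match
t=a[187:232,195:230]; r=cv2.matchTemplate(f,t,cv2.TM_CCOEFF_NORMED); _,v,_,l=cv2.minMaxLoc(r); print(v,l)
d=at("top",(195,187),.05)-at("top",l,.05); print("shift",d, np.linalg.norm(d))
```

```text
[(array([196. , 185.6, 246.1, 234.6]), 0.65)]
[(array([224.1, 169.3, 291.8, 211. ]), 0.91)]
0.8271803259849548 (212, 185)
shift [-0.0054  0.0509  0.    ] 0.051198181843884784
```

Call:
move_arm(
  increments=[
    [140,0,0,0,0],
    [140,0,0,0,0],
  ],
)

```text
clock: 5.25
tcp_pos: [0.4957, 0.1909, 0.0759]
orientation: [3.101, 0.019, -3.068]
contact_force: [0.9, -0.2, 0.1]
finger_gap: 0.0385
```

Call:
move_arm(
  increments=[
    [140,0,-0.005,0.0015,0],
    [140,0,-0.005,0.0015,0],
  ],
)

```text
clock: 5.5
tcp_pos: [0.4966, 0.1851, 0.0751]
orientation: [3.092, 0.022, -3.065]
contact_force: [-4.6, 9.1, 5.5]
finger_gap: 0.0388
```

Call:
move_arm(
  increments=[
    [140,0,-0.005,0.001,0],
    [140,0,-0.005,0.001,0],
  ],
)

```text
clock: 5.75
tcp_pos: [0.4972, 0.1796, 0.075]
orientation: [3.082, 0.024, -3.062]
contact_force: [-2.8, 7.9, 4.0]
finger_gap: 0.0386
```

Call:
move_arm(
  increments=[
    [140,0,-0.012,0,0],
  ],
)

```text
clock: 5.88
tcp_pos: [0.498, 0.1707, 0.075]
orientation: [3.076, 0.025, -3.06]
contact_force: [-1.1, 12.7, -0.1]
finger_gap: 0.0388
```

Run:
```python
from h import *
np.set_printoptions(precision=4,suppress=True)
s=readout.get_state(); print(s["tcp_pos"],s["orientation"],s["contact_force"])
f=cams.grab_frame("top")[:,:,::-1]; g=cams.grab_frame("side")[:,:,::-1]; cv2.imwrite("pics/top3.png",f)
a=cv2.resize(f[170:270,140:290],None,fx=2.6,fy=2.6,interpolation=3); b=cv2.resize(g[130:230,190:340],None,fx=2.6,fy=2.6,interpolation=3)
cv2.imwrite("pics/v4.png",np.hstack([a,b]))
```

```text
[0.498  0.1707 0.075 ] [ 3.0757  0.0249 -3.0598] [-1.1447 12.6743 -0.0813]
```

View pics/v4.png

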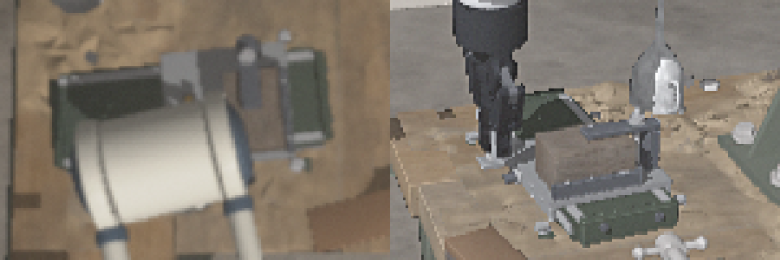

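Call:
move_arm(
  increments=[
    [140,0,-0.006,0,0],
  ],
)

```text
clock: 6.1
tcp_pos: [0.4987, 0.1625, 0.0743]
orientation: [3.08, 0.025, -3.061]
contact_force: [0.7, 2.9, 1.6]
finger_gap: 0.0384
```

Call:
move_arm(
  increments=[
    [140,0,-0.006,0,0],
  ],
)

```text
clock: 6.22
tcp_pos: [0.4992, 0.1575, 0.0744]
orientation: [3.077, 0.025, -3.06]
contact_force: [-1.1, 14.3, 0.5]
finger_gap: 0.0383
```

Call:
move_arm(
  increments=[
    [140,0,-0.006,0,0],
  ],
)

```text
clock: 6.35
tcp_pos: [0.4994, 0.1554, 0.0742]
orientation: [3.068, 0.026, -3.059]
contact_force: [0.1, 22.9, -2.5]
finger_gap: 0.0384
```

Call:
move_arm(
  increments=[
    [140,0,0.006,0,0],
    [140,0,0.002,0,0],
  ],
)

```text
clock: 6.6
tcp_pos: [0.4986, 0.1626, 0.0743]
orientation: [3.069, 0.025, -3.059]
contact_force: [-0.6, 0.8, 0.1]
finger_gap: 0.0385
```

Run:
```python
from h import *
np.set_printoptions(precision=4,suppress=True)
f=cams.grab_frame("top")[:,:,::-1]; cv2.imwrite("pics/top4.png",f); g=cams.grab_frame("side")[:,:,::-1]; cv2.imwrite("pics/side4.png",g)
def sh(a,b,box,c,z):
    x0,y0,x1,y1=box; r=cv2.matchTemplate(cv2.resize(b,None,fx=4,fy=4,interpolation=2),cv2.resize(a,None,fx=4,fy=4,interpolation=2)[4*y0:4*y1,4*x0:4*x1],5)
    _,v,_,l=cv2.minMaxLoc(r); d=at(c,(x0,y0),z)-at(c,np.array(l)/4,z); print(c,v,np.array(l)/4,d,np.linalg.norm(d))
t3=cv2.imread("pics/top3.png");t0=cv2.imread("pics/top0.png")
sh(t3,f,(228,185,254,230),"top",.05)
sh(t0,f,(205,190,231,230),"top",.05)
print(readout.get_state()["contact_force"])
```

```text
top 0.972287118434906 [233.  184.5] [-0.0013  0.015   0.    ] 0.015086293988901732
top 0.8665099143981934 [235. 187.] [-0.0079  0.0899  0.    ] 0.09028095900270136
[0.4171 0.4844 0.785 ]
```

Call:
move_arm(
  increments=[
    [140,0,0.005,0,0],
    [140,0,0.003,0,0],
  ],
)

```text
clock: 6.95
tcp_pos: [0.498, 0.1697, 0.0747]
orientation: [3.07, 0.025, -3.06]
contact_force: [-0.2, -2.7, -0.5]
finger_gap: 0.0383
```

Call:
move_arm(
  increments=[
    [140,0,0.002,0,0],
    [140,0,0.002,0,0],
  ],
)

```text
clock: 7.2
tcp_pos: [0.498, 0.1707, 0.0746]
orientation: [3.078, 0.024, -3.062]
contact_force: [0.9, -9.0, 0.4]
finger_gap: 0.0385
```

Pushing left is resisted at 9 N without the carrier moving, so it sits in the notch. The same light push also undoes the tool's tilt, so I'll use it for that.

Call:
move_arm(
  increments=[
    [140,0,0.0015,0,0],
    [140,0,0.0015,0,0],
    [140,0,0.0015,0,0],
    [140,0,0.0015,0,0],
  ],
)

```text
clock: 7.7
tcp_pos: [0.498, 0.1708, 0.0743]
orientation: [3.091, 0.023, -3.065]
contact_force: [0.1, -6.8, 0.8]
finger_gap: 0.038
```

Call:
move_arm(
  increments=[
    [140,0,0.0018,0,0],
    [140,0,0.0018,0,0],
    [140,0,0.0018,0,0],
    [140,0,0.0018,0,0],
    [140,0,0.0018,0,0],
    [140,0,0.0018,0,0],
  ],
)

```text
clock: 8.45
tcp_pos: [0.4982, 0.1711, 0.0739]
orientation: [3.113, 0.021, -3.07]
contact_force: [0.4, -7.8, 0.5]
finger_gap: 0.0385
```

Call:
move_arm(
  increments=[
    [140,0,0.0018,0,0],
    [140,0,0.0018,0,0],
    [140,0,0.0018,0,0],
    [140,0,0.0018,0,0],
    [140,0,0.0018,0,0],
    [140,0,0.0018,0,0],
  ],
)

```text
clock: 9.2
tcp_pos: [0.4983, 0.1715, 0.0734]
orientation: [3.135, 0.019, -3.076]
contact_force: [-0.8, -6.1, 0.4]
finger_gap: 0.0382
```

Call:
move_arm(
  increments=[
    [140,0,-0.007,0,0],
    [140,0,0,-0.01,0],
    [120,0,0,-0.04,0],
    [100,0,0,-0.04,0],
    [100,0,0,-0.04,0],
    [100,0,-0.0375,0,5],
    [100,0,-0.0375,0,5],
    [100,0,-0.0375,0,4],
    [100,0.005,-0.04,0,0],
    [100,0.005,-0.04,0,0],
    [100,0.005,-0.04,0,0],
    [100,0,0,0,0],
  ],
)

```text
clock: 10.7
tcp_pos: [0.4568, -0.0672, 0.2136]
orientation: [3.122, 0.027, 2.96]
contact_force: [0.1, 0.6, 0.5]
finger_gap: 0.052
```

Run:
```python
from h import *
np.set_printoptions(precision=4,suppress=True)
f=cams.grab_frame("top")[:,:,::-1]; cv2.imwrite("pics/top5.png",f); g=cams.grab_frame("side")[:,:,::-1]; cv2.imwrite("pics/side5.png",g)
a=cv2.resize(f[175:275,140:290],None,fx=2.6,fy=2.6,interpolation=3); b=cv2.resize(g[235:325,220:320],None,fx=3.9,fy=2.89*1,interpolation=3)
b=cv2.resize(g[225:325,210:310],(390,390),interpolation=3); a=cv2.resize(f[175:265,150:240],(390,390),interpolation=3)
cv2.imwrite("pics/v5.png",np.hstack([a,b]))
for c in("top","side"):
    for m in cams.silhouettes(c,"bow_key")[:2]: y,x=np.nonzero(m["mask"]); print(c,m["p"],m["box"],x.mean(),y.mean())
```

```text
top 0.7 [257.3, 246.5, 279.4, 265.2] 266.6425855513308 256.52851711026614
top 0.57 [364.5, 245.1, 372.1, 257.6] 369.95652173913044 250.44347826086957
side 0.95 [366.6, 288.1, 390.0, 319.3] 376.38074074074075 301.5777777777778
side 0.66 [252.6, 260.1, 270.8, 291.9] 261.75868725868725 272.3918918918919
```

View pics/v5.png

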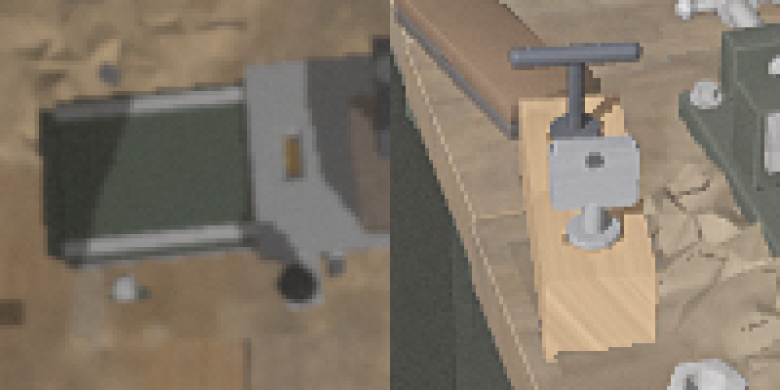

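Brass shows through the slot at (217,211) px, so the carrier slot is over the lock. The bow key in the side view spans u 251–274 and v 260–278, wings along the rack's x.

Run:
```python
from h import *
from scipy.optimize import least_squares
np.set_printoptions(precision=4,suppress=True)
f=cv2.imread("pics/top5.png"); t0=cv2.imread("pics/top0.png"); g=cv2.imread("pics/side5.png")
# brass blob: yellow = R-B
yb=np.clip(f[:,:,2].astype(float)-f[:,:,0]-25,0,None)[203:220,211:223]; y,x=np.mgrid[203:220,211:223]; us=np.array([(yb*x).sum(),(yb*y).sum()])/yb.sum()
k=np.clip(60-f.max(2).astype(float),0,None)[233:248,211:226]; y,x=np.mgrid[233:248,211:226]; uk=np.array([(k*x).sum(),(k*y).sum()])/k.sum()
print("slot",us,at("top",us,.029),"knob",uk,at("top",uk,.066))
S,K=at("top",us,.029),at("top",uk,.066); d=(S-K)[:2]; print(np.linalg.norm(d),np.arctan2(d[1],d[0]))
# plate left edge direction/ rails for yaw: crop px
for pl in ([(55,110),(240,90)],[(70,250),(245,232)],[(40,112),(130,97)]):
    P=[at("top",(150+a/4.333,175+b/4.333),.03) for a,b in pl]; e=P[0]-P[1]; print("rail yaw",np.arctan2(e[1],e[0])-np.pi/2)
# key bow: side front-face corners
side=[(251,261),(274,260.2),(251.5,277.6),(273.6,278.8)]
def pts(p):
    c,s=np.cos(p[2]),np.sin(p[2]); return lambda q:np.array([p[0]+c*q[0]-s*q[1],p[1]+s*q[0]+c*q[1],q[2]])
def r(p):
    T=pts(p); e=[]
    for uv,q in zip(side,[(-.022,-.005,.105),(.022,-.005,.105),(-.022,-.005,.069),(.022,-.005,.069)]): e+=list(proj("side",T(q))-uv)
    return e
o=least_squares(r,[.46,-.267,-.18]); print("side key",o.x,np.array(o.fun).reshape(-1,2))
print("side from bbox centre",at("side",(262.5,269.4),.087))
# top: bow pixels grey mask in t0
b=t0[238:266,355:382].astype(int); m=(b[:,:,2]-b[:,:,0]<25)
y,x=np.nonzero(m); 
for row in range(28): print(''.join('#' if v else '.' for v in m[row]),238+row)
```

```text
slot [216.8983 210.6271] [0.5874 0.1765 0.029 ] knob [217.832  239.5205] [0.4971 0.1672 0.066 ]
0.09077221963767654 0.10170503378684571
rail yaw 0.09555218208816374
rail yaw 0.08781228176689604
rail yaw 0.1547606269806061
side key [ 0.4598 -0.271  -0.3097] [[-0.003   0.5988]
 [ 0.1609  1.6389]
 [-0.3988 -0.6072]
 [ 0.2361 -1.5929]]
side from bbox centre [ 0.4583 -0.2755  0.087 ]
........................... 238
........................... 239
........................... 240
........................... 241
........................... 242
.................#......... 243
...............####........ 244
...............####........ 245
..............#####........ 246
............#######........ 247
...........########........ 248
..........#########........ 249
.........##########........ 250
.........##########........ 251
.........##########........ 252
.........#########......... 253
..........########......... 254
...........#######......... 255
............######......... 256
.............#####......... 257
..............###.......... 258
........................... 259
........................... 260
........................... 261
........................... 262
........................... 263
........................... 264
........................... 265
```

Run:
```python
from h import *
np.set_printoptions(precision=4,suppress=True)
A,B=at("top",(373.9,245),.105),at("top",(372.2,257.5),.105); print(A,B,"mid+5mm",(A+B)/2+[0.001,.005,0],"yaw",np.arctan2(*(A-B)[1::-1]))
for p in([.458,-.269],[.459,-.271]):
    for yaw in(-.18,-.25):
        c,s=np.cos(yaw),np.sin(yaw); Q=lambda q:np.array([p[0]+c*q[0]-s*q[1],p[1]+s*q[0]+c*q[1],q[2]])
        for cam in("top","side"): 
            u=np.array([proj(cam,Q((a*.022,b*.005,z))) for a in(-1,1) for b in(-1,1) for z in(.069,.105)]); print(p,yaw,cam,u.min(0),u.max(0))
```

```text
[ 0.4719 -0.2775  0.105 ] [ 0.437  -0.2709  0.105 ] mid+5mm [ 0.4555 -0.2692  0.105 ] yaw -0.187316543066071
[0.458, -0.269] -0.18 top [365.6047 241.9702] [373.8839 258.388 ]
[0.458, -0.269] -0.18 side [249.7221 257.622 ] [273.1864 277.4422]
[0.458, -0.269] -0.25 top [365.1008 241.9565] [374.4013 258.4018]
[0.458, -0.269] -0.25 side [249.8619 258.0647] [273.0817 276.9735]
[0.459, -0.271] -0.18 top [366.277  241.6036] [374.5719 258.0278]
[0.459, -0.271] -0.18 side [250.5053 258.1001] [274.0071 277.9487]
[0.459, -0.271] -0.25 top [365.7731 241.5899] [375.0893 258.0415]
[0.459, -0.271] -0.25 side [250.6442 258.5442] [273.9035 277.4786]
```

Call:
move_arm(
  increments=[
    [100,-0.0074,-0.04,0,0],
    [100,-0.0074,-0.04,0,0],
    [100,-0.0074,-0.04,0,0],
    [100,-0.0074,-0.04,0,0],
    [100,-0.0074,-0.034,0.02,0],
    [100,0,0,0,0],
  ],
)

```text
clock: 11.65
tcp_pos: [0.4662, -0.2597, 0.1894]
orientation: [3.118, 0.028, 2.979]
contact_force: [-0.7, 1.2, -1.1]
finger_gap: 0.0518
```

Call:
move_arm(
  increments=[
    [100,0.0098,-0.0134,0,1.2],
    [100,0,0,0,0],
    [100,0,0,0.03,0],
    [100,0,0,0.03,0],
    [100,0,0,0,0],
  ],
)

```text
clock: 12.28
tcp_pos: [0.4581, -0.2671, 0.1319]
orientation: [3.119, 0.033, 2.963]
contact_force: [-0.1, 0.3, -0.2]
finger_gap: 0.0519
```

Run:
```python
from h import *
f=cams.grab_frame("top")[:,:,::-1]; g=cams.grab_frame("side")[:,:,::-1]
b=cv2.resize(g[200:310,210:320],(400,400),interpolation=3); a=cv2.resize(f[200:300,310:410],(400,400),interpolation=3)
cv2.imwrite("pics/v6.png",np.hstack([a,b]))
```

```text
(no output)
```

View pics/v6.png

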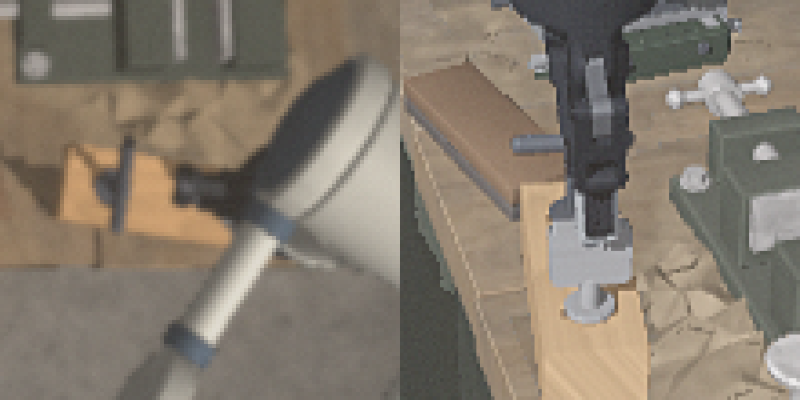

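Fingers straddle the bow, roughly centred (finger at u≈597, bow at about 591 in the crop). I'll go down and grip.

Call:
move_arm(
  increments=[
    [100,0.002,-0.001,0.02,0],
    [100,0,0,0.02,0],
    [100,0,0,0,0],
    [255,0,0,0,0],
    [255,0,0,0,0],
    [255,0,0,0,0],
    [255,0,0,0,0],
    [255,0,0,0,0],
    [255,0,0,0,0],
  ],
)

```text
clock: 13.5
tcp_pos: [0.46, -0.2731, 0.0995]
orientation: [3.133, 0.047, 2.961]
contact_force: [-0.7, -1.1, -2.5]
finger_gap: 0.0086
```

Call:
move_arm(
  increments=[
    [255,-0.0007,0,-0.015,0],
    [255,-0.0007,0,-0.015,0],
    [255,-0.001,0,-0.03,0],
    [255,-0.001,0,-0.04,0],
    [255,-0.001,0,-0.03,0],
    [255,0,0,0,0],
  ],
)

```text
clock: 14.25
tcp_pos: [0.4587, -0.2726, 0.24]
orientation: [3.132, 0.052, 2.963]
contact_force: [-0.2, 0.9, -0.7]
finger_gap: 0.009
```

Run:
```python
from h import *
f=cams.grab_frame("top")[:,:,::-1]; g=cams.grab_frame("side")[:,:,::-1]; cv2.imwrite("pics/side7.png",g)
cv2.imwrite("pics/v7.png",cv2.resize(g[170:310,190:330],(600,600),interpolation=3))
```

```text
(no output)
```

View pics/v7.png

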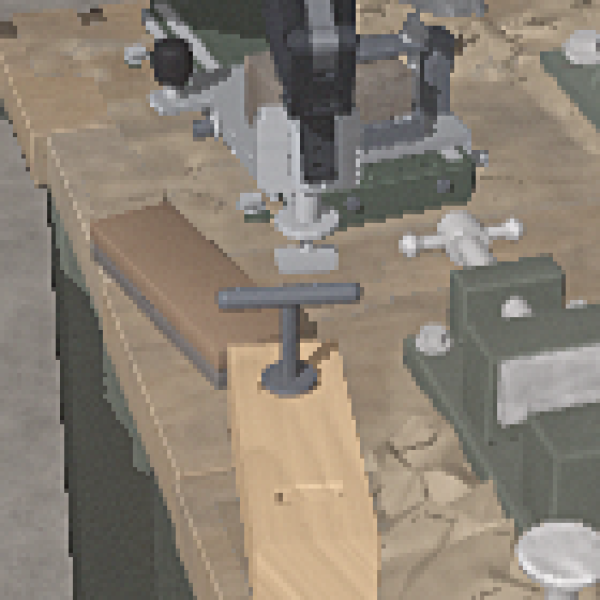

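Run:
```python
from h import *
np.set_printoptions(precision=4,suppress=True)
s=readout.get_state(); print(s["tcp_pos"],s["orientation"])
M=R.from_euler("xyz",s["orientation"]).as_matrix(); print("tool z",M[:,2])
for uv,dz in (((261.4,230.7),.0055),((261.4,221.5),.025)):
    print(at("side",uv,s["tcp_pos"][2]-.0725+dz)+[0,.0035,0])
```

```text
[ 0.4579 -0.2721  0.236 ] [3.1297 0.0469 2.9631]
tool z [ 0.0482  0.0034 -0.9988]
[ 0.458  -0.2641  0.169 ]
[ 0.458  -0.2639  0.1885]
```

Call:
move_arm(
  increments=[
    [255,0,0,0,-5],
    [255,0,0,0,-5],
    [255,0,0,0,-5],
    [255,-0.02,0.045,0,0],
    [255,-0.02,0.045,0,0],
    [255,-0.02,0.045,0,0],
    [255,-0.02,0.045,0,0],
    [255,-0.02,0.045,0,0],
    [255,-0.02,0.045,0,0],
    [255,-0.02,0.045,0,0],
    [255,-0.02,0.045,0,0],
    [255,0,0.02,0,0],
    [255,0,0,0,0],
  ],
)

```text
clock: 15.98
tcp_pos: [0.5774, 0.1353, 0.2133]
orientation: [3.127, 0.006, -3.051]
contact_force: [-0.1, -0.7, -1.5]
finger_gap: 0.0093
```

Call:
move_arm(
  increments=[
    [255,-0.009,0.019,0,0],
    [255,-0.009,0.019,0,0],
    [255,0,0,0,0],
    [255,0,0,0.03,0],
    [255,0,0,0.03,0],
    [255,0,0,0.02,0],
    [255,0,0,0,0],
  ],
)

```text
clock: 16.85
tcp_pos: [0.5941, 0.1743, 0.1325]
orientation: [3.129, 0.007, -3.056]
contact_force: [-0.4, -0.0, 0.0]
finger_gap: 0.0088
```

Run:
```python
from h import *
np.set_printoptions(precision=4,suppress=True)
s=readout.get_state(); print(s["tcp_pos"],s["orientation"])
g=cams.grab_frame("side")[:,:,::-1]; cv2.imwrite("pics/side8.png",g); f=cams.grab_frame("top")[:,:,::-1]; cv2.imwrite("pics/top8.png",f)
a=cv2.resize(f[170:250,180:260],(400,400),interpolation=3)
cv2.imwrite("pics/v8.png",np.hstack([a,cv2.resize(g[140:220,210:290],(400,400),interpolation=3)]))
L=np.array([.588,.1757]); 
for z in(.038,.05): print("axis px",z,proj("side",[*L,z]),proj("top",[*L,z]))
```

```text
[0.5941 0.1743 0.1325] [ 3.1291  0.0071 -3.0563]
axis px 0.038 [260.4395 186.4723] [216.6965 210.0109]
axis px 0.05 [260.4557 182.6398] [216.0781 209.4319]
```

View pics/v8.png

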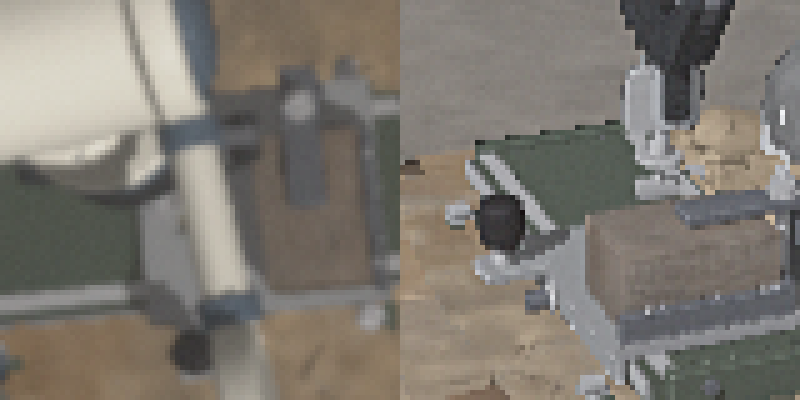

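Run:
```python
from h import *
np.set_printoptions(precision=4,suppress=True)
g=cv2.imread("pics/side8.png"); w=np.clip(60-g.max(2).astype(float),0,None)[176:194,222:240]; y,x=np.mgrid[176:194,222:240]; uk=np.array([(w*x).sum(),(w*y).sum()])/w.sum()
k=at("side",uk,.062); print(uk,k,"slot via side",k+.092*np.array([np.cos(.085),np.sin(.085),0]))
print("bit",at("side",(263.1,177.6),.0655)+[0,.0035,0])
b=g[165:185,250:275].astype(int)
for r in range(20): print(165+r,' '.join('%3d'%v for v in b[r].mean(1)))
```

```text
[231.1904 183.7016] [0.5015 0.1664 0.062 ] slot via side [0.5932 0.1742 0.062 ]
bit [0.5952 0.1775 0.0655]
165  84  89  96  95  92 174 158 157 158 158 153 165 166 172 161 120 149 145  61 170 169 165 159 158 154
166  85  78  79  76  99 132 166 162 165 133 119 188 126  98 123 139 144 121 129 174 164 157 161 162 161
167 102  86  89  85  80 154 176 172 172  99 114 201 178 120 128 141 166 158 145 166 164 159 165 166 156
168  90  87  87  88  82  77 149 175 172 139 198 193 174 114 141 151 161 159 116 142 160 159 160 158 147
169  86  89  90  89  87  81  72 178 165 138 195 188 168 105  98 153 153 138 127  95  91 124 141 147 143
170  90  87  88  89  88  82  77 176 164 162 199 185 160 107 109 174 153 155 153 141 111 154 162 137 135
171  91  89  89  84  87  86  90 196 169 168 160 168 156 155 172 168 136 157 158 154 169 173 171 175 136
172  89  89  87  89  86  86  80 130 192 200 191 178 182 178 170 127  89 162 163 162 173 128 131 135 104
173  87  91  86  88  88  86  85  76  87 152 151 152 169 160 154 115 155 165 172 168 161 154 154 161 129
174  88  90  87  90  90  89  85  81  81  72  94 128 106 1
[... 386 characters left out ...]
  75 167 155 153 151 148 147 146 149 142 165 171 172 177  96 175 170  85  99
179  90  88  88  87  88  84  82 113 150 142 138 129 114  98  91  84 116 141 121 111  98 100  99  98 101
180  89  83  88  86  87  92  84  86  83  82  92  96 105 115  94 109 102  98  95  98 105 102 103 104 105
181  89  88  92  92  97 104 101 109 119 119 116 115 116 114 112 120 106 103 105 106 107 104 108 105 105
182 102 112 123 116 115 117 113 115 116 115 114 111 113 114 112 103 123 112 109 108 107 104 116 113 120
183 117 116 115 116 119 118 117 115 112 115 116 115 118 116 119 110 100 143 109 116 107 101 104  91  96
184 115 119 120 117 117 118 116 114 118 115 115 119 117 121 119 123 109 112  93  92  94  92  99  97  83
```

Call:
move_arm(
  increments=[
    [255,0,0,0.01,0],
    [255,0,0,0.007,0],
    [255,0,0,0.005,0],
  ],
)

```text
clock: 17.32
tcp_pos: [0.597, 0.1751, 0.1156]
orientation: [3.128, 0.017, -3.056]
contact_force: [-0.1, 0.5, -1.7]
finger_gap: 0.009
```

Call:
move_arm(
  increments=[
    [255,0,0,0.003,0],
  ],
)

```text
clock: 17.45
tcp_pos: [0.597, 0.1752, 0.1122]
orientation: [3.128, 0.017, -3.056]
contact_force: [-0.1, 0.1, -1.0]
finger_gap: 0.009
```

Call:
move_arm(
  increments=[
    [255,0,0,0.003,0],
  ],
)

```text
clock: 17.58
tcp_pos: [0.597, 0.1753, 0.1091]
orientation: [3.128, 0.017, -3.056]
contact_force: [-0.4, -0.0, -1.3]
finger_gap: 0.0093
```

Call:
move_arm(
  increments=[
    [255,0.004,0,-0.002,0],
    [255,0,0,0,0],
    [255,0,0,0.003,0],
  ],
)

```text
clock: 17.95
tcp_pos: [0.5929, 0.175, 0.1085]
orientation: [3.128, 0.018, -3.056]
contact_force: [-0.2, 0.2, -0.9]
finger_gap: 0.0091
```

Call:
move_arm(
  increments=[
    [255,0,0,0.003,0],
  ],
)

```text
clock: 18.08
tcp_pos: [0.593, 0.1751, 0.1054]
orientation: [3.128, 0.018, -3.056]
contact_force: [0.0, -0.2, -0.1]
finger_gap: 0.0092
```

Call:
move_arm(
  increments=[
    [255,0,0,0.003,0],
  ],
)

```text
clock: 18.2
tcp_pos: [0.5932, 0.1748, 0.1023]
orientation: [3.128, 0.018, -3.056]
contact_force: [-0.1, -1.4, 0.8]
finger_gap: 0.0089
```

Call:
move_arm(
  increments=[
    [255,0,0,0.003,0],
  ],
)

```text
clock: 18.32
tcp_pos: [0.5933, 0.1746, 0.099]
orientation: [3.129, 0.018, -3.057]
contact_force: [-0.0, -0.8, -0.2]
finger_gap: 0.0093
```

Call:
move_arm(
  increments=[
    [255,0,0,0.003,0],
  ],
)

```text
clock: 18.45
tcp_pos: [0.5933, 0.1746, 0.0957]
orientation: [3.129, 0.018, -3.057]
contact_force: [-0.4, 0.4, -1.2]
finger_gap: 0.0095
```

Call:
move_arm(
  increments=[
    [255,0,0,0.002,0],
  ],
)

```text
clock: 18.58
tcp_pos: [0.5934, 0.1743, 0.0935]
orientation: [3.129, 0.018, -3.057]
contact_force: [-0.7, -2.2, 1.2]
finger_gap: 0.0092
```

In the keyway. Now the pins, pushing with small twists.

Call:
move_arm(
  increments=[
    [255,0,0,0.003,3],
    [255,0,0,0.003,-3],
  ],
)

```text
clock: 18.82
tcp_pos: [0.5937, 0.1737, 0.0894]
orientation: [3.131, 0.018, -3.058]
contact_force: [-2.9, -1.0, 9.4]
finger_gap: 0.0093
```

Call:
move_arm(
  increments=[
    [255,0,0,0.003,-3],
    [255,0,0,0.003,3],
  ],
)

```text
clock: 19.08
tcp_pos: [0.5942, 0.1741, 0.0871]
orientation: [3.13, 0.021, -3.056]
contact_force: [-4.3, -1.5, 4.9]
finger_gap: 0.0094
```

Call:
move_arm(
  increments=[
    [255,0,0,0.003,3],
    [255,0,0,0.003,-3],
  ],
)

```text
clock: 19.32
tcp_pos: [0.5943, 0.174, 0.086]
orientation: [3.13, 0.023, -3.058]
contact_force: [-8.9, -2.7, 15.8]
finger_gap: 0.0094
```

Call:
move_arm(
  increments=[
    [255,0,0,0.003,0],
    [255,0,0,0.002,0],
  ],
)

```text
clock: 19.58
tcp_pos: [0.5941, 0.174, 0.0861]
orientation: [3.13, 0.024, -3.057]
contact_force: [-3.0, -1.5, 5.9]
finger_gap: 0.0091
```

Call:
move_arm(
  increments=[
    [255,0,0,0.004,4],
    [255,0,0,0.004,-4],
    [255,0,0,0.004,-4],
    [255,0,0,0.004,4],
  ],
)

```text
clock: 20.08
tcp_pos: [0.5943, 0.1742, 0.086]
orientation: [3.13, 0.03, -3.056]
contact_force: [-8.9, -2.8, 15.9]
finger_gap: 0.0092
```

Run:
```python
from h import *
g=cams.grab_frame("side")[:,:,::-1]
cv2.imwrite("pics/v9.png",cv2.resize(g[130:210,220:300],(560,560),interpolation=3))
```

```text
(no output)
```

View pics/v9.png

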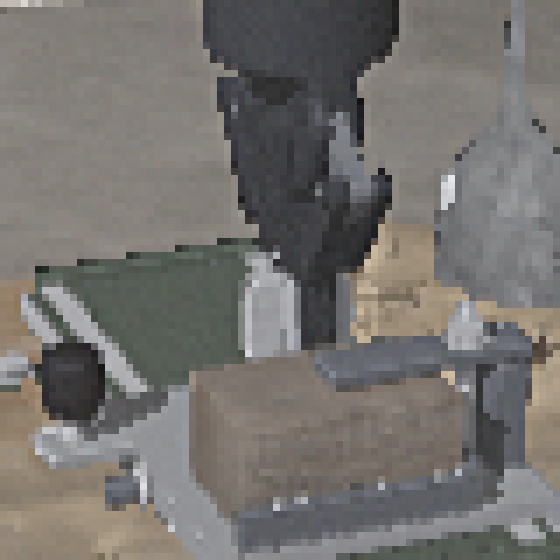

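Run:
```python
from h import *
np.set_printoptions(precision=2,suppress=True)
for z0 in(.015,.020):
  for L in([.588,.1757],[.593,.174]):
    c,s=np.cos(.085),np.sin(.085)
    print(z0,L,[proj("side",[L[0]+c*a-s*b,L[1]+s*a+c*b,z0+.078]) for a in(-.022,.022) for b in(-.005,.005)])
g=cams.grab_frame("side").mean(2).astype(int)
for r in range(160,172): print(r,g[r,250:272])
```

```text
0.015 [0.588, 0.1757] [array([253.74, 170.43]), array([252.47, 169.06]), array([268.52, 168.21]), array([267.17, 166.88])]
0.015 [0.593, 0.174] [array([255.66, 170.47]), array([254.37, 169.11]), array([270.41, 168.26]), array([269.05, 166.92])]
0.02 [0.588, 0.1757] [array([253.73, 168.76]), array([252.46, 167.4 ]), array([268.54, 166.56]), array([267.19, 165.24])]
0.02 [0.593, 0.174] [array([255.65, 168.8 ]), array([254.37, 167.45]), array([270.43, 166.61]), array([269.07, 165.28])]
160 [127 130 130 137 148  42  80  63  58  67  62  62  60  62  62  71  68  50
  49  56  71  69]
161 [126 125 129 134 138  48 155  61  65  54  66  62  64  65  64  69  64  45
  47  64  64  58]
162 [132 129 133 134 135 136 142  60  63  62  70  61  63  70  69  70  59  45
  50  49  53  45]
163 [139 126 130 136 132 137 136  59  62  65  66  64  61  65  66  71  49  50
  49  53  48  46]
164 [139  48  48  64  81  85  51  50  55  58  65  66  62  67  67  64  50  52
  49  49  47  49]
165 [ 84  90  98  98 101 100 101  66  59  84  65  64  66  68  68  53  47  53
  50  52  49  39]
166 [ 84  74  78  79 105 141 145 151 115 168  62  62  66  68  66  51  48  50
  50  48  47  35]
167 [100  86  87  87  82 154 177 179 156  42  60  62  65  71  61  47  47  52
  50  48  40  45]
168 [ 88  88  88  88  80  89 157 176 156 104  79  60  64  65  52  50  49  46
  59  64  52  98]
169 [ 87  90  89  83  82 141 184 171 171 181 156 106  81  64  43  51  47  41
 110 128 110 133]
170 [ 91  89  86  84 104 117 199 171 168 170 146 186  85  56  50  45  50  39
 122 113 124 157]
171 [ 90  89  90  83 109 171 161 155 155 155 144 180 122  57  63  46  55  43
 104 111 123 178]
```

The key stands still at TCP z 0.086 under 16 N with twists, having passed the pins between 0.092 and 0.087, so it should be home. I'll turn a little; the turn itself proves it, because the bit only turns below the plate.

Call:
move_arm(
  increments=[
    [255,0.001,0,0,0],
    [255,0,0,0.0005,0],
    [255,0,0,0.0005,5],
    [255,0,0,0.0005,6],
  ],
)

```text
clock: 20.68
tcp_pos: [0.5939, 0.1728, 0.0862]
orientation: [3.126, 0.029, 3.029]
contact_force: [-2.0, -3.6, 6.5]
finger_gap: 0.0093
```

```bash
python3 -c "
from h import *
s=readout.get_state(); print(s['tcp_pos'],s['orientation'],s['contact_force'],s['moment'],s['qpos'])"
```

```text
[0.59394436 0.17281874 0.08620253] [3.12624216 0.02934027 3.02922292] [-1.95314286 -3.64557362  6.51540221] [-0.88078806  0.45907655  0.0603352 ] [ 0.22572852  0.14577851  1.47398012  0.00476739  1.48906525 -1.23323464]
```

Call:
move_arm(
  increments=[
    [255,0,0,0.0005,8],
    [255,0,0,0.0005,8],
    [255,0,0,0.0005,8],
  ],
)

```text
clock: 21.05
tcp_pos: [0.5937, 0.1701, 0.0862]
orientation: [3.121, 0.022, 2.596]
contact_force: [-3.4, -3.9, 5.6]
finger_gap: 0.009
```

Call:
move_arm(
  increments=[
    [255,0,0,0,8],
    [255,0,0,0,8],
    [255,0,0,0,8],
  ],
)

```text
clock: 21.42
tcp_pos: [0.5923, 0.1677, 0.0863]
orientation: [3.121, 0.013, 2.164]
contact_force: [-4.2, -4.0, 4.4]
finger_gap: 0.0097
```

Call:
move_arm(
  increments=[
    [255,0,-0.001,0,8],
    [255,0,-0.001,0,8],
    [255,0,-0.001,0,7],
  ],
)

```text
clock: 21.8
tcp_pos: [0.589, 0.1659, 0.0865]
orientation: [3.119, 0.004, 1.749]
contact_force: [0.3, -1.1, 2.2]
finger_gap: 0.0093
```

Call:
move_arm(
  increments=[
    [255,0,0,0,4],
    [255,0,0,0,4],
  ],
)

```text
clock: 22.05
tcp_pos: [0.5883, 0.1658, 0.0864]
orientation: [3.121, 0.002, 1.605]
contact_force: [-2.3, -2.1, 4.2]
finger_gap: 0.0093
```

```bash
python3 -c "
from h import *
s=readout.get_state(); print(s['tcp_pos'],s['orientation'],s['contact_force'],s['moment'],s['qpos'][5])
f=cams.grab_frame('side')[:,:,::-1]; t=cams.grab_frame('top')[:,:,::-1]
cv2.imwrite('pics/v10.png',np.hstack([cv2.resize(t[170:260,170:260],(400,400),interpolation=3),cv2.resize(f[130:210,220:300],(400,400),interpolation=3)]))
s=readout.get_state(); print(s['clock'],s['orientation'],s['moment'])"
```

```text
[0.58828457 0.16577447 0.08643512] [3.12092125e+00 1.92999062e-03 1.60547416e+00] [-2.26888824 -2.06239455  4.16197926] [-0.53109596  0.66118947  0.45031634] 0.18762746896032723
22.15 [3.12093032e+00 1.86414036e-03 1.60742945e+00] [-0.56004445  0.75418623  0.35098561]
```

View pics/v10.png

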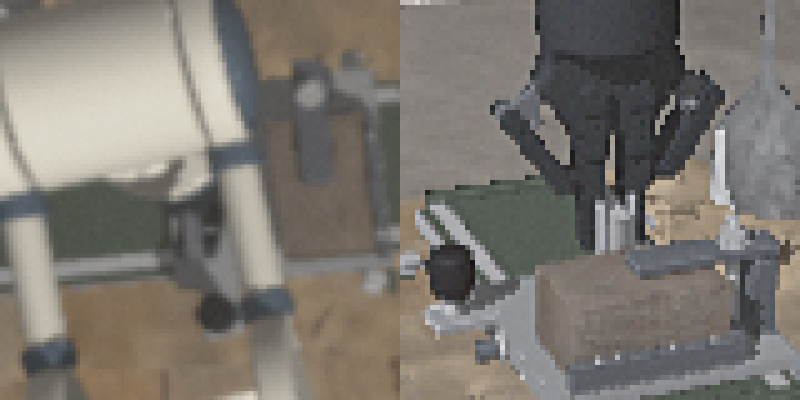

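The lock is at its stop: the moment is 0.35–0.45 Nm against the spring's 0.13. The knob is still at about (218,240) px. One firm hold row, then a check and the hand-in.

Call:
move_arm(
  increments=[
    [255,0,0,0.0005,3],
    [255,0,0,0.0005,2],
  ],
)

```text
clock: 22.4
tcp_pos: [0.5879, 0.1657, 0.0865]
orientation: [3.121, 0.001, 1.524]
contact_force: [-3.5, -1.7, 5.5]
finger_gap: 0.0092
```

```bash
python3 -c "
from h import *
from workcell import workorder
t=cams.grab_frame('top')[:,:,::-1]
k=np.clip(60-t.max(2).astype(float),0,None)[236:248,211:226]; y,x=np.mgrid[236:248,211:226]; print((k*x).sum()/k.sum(),(k*y).sum()/k.sum())
r=cv2.imread('pics/top5.png'); k=np.clip(60-r.max(2).astype(float),0,None)[236:248,211:226]; print('before',(k*x).sum()/k.sum(),(k*y).sum()/k.sum())
s=readout.get_state(); print(s['clock'],s['tcp_pos'],s['orientation'],s['contact_force'],s['moment'],s['finger_gap'])
if abs(s['moment'][2])>.2: print(workorder.job_done())
s=readout.get_state(); print(s['clock'],s['orientation'],s['moment'])"
```

```text
217.71134020618555 239.39175257731958
before 217.83196721311475 239.5204918032787
22.45 [0.58794205 0.16573759 0.08644575] [3.12142963e+00 1.14223501e-03 1.52292665e+00] [-2.89158692 -1.11047713  4.99582475] [-0.6495751   0.83997294  1.06252184] 0.009410466760771573
the job is handed in; nothing more can be done
None
the job is handed in; nothing more can be done
```

I slid the carrier into the second V-notch and let go of it there. Then I took the steel bow key from the rack and worked it past the pins until it was home. I turned it clockwise to the stop and handed in at 22.5 s of robot time, still holding the key. No verdict was reported.

**Last checks:**
- **Carrier:** the knob in the top camera was within 0.2 px of its released position, about 0.6 mm. Earlier the notch had resisted a 9 N push without the carrier moving.
- **Key height:** it stopped moving down under about 16 N with twists, where the collar should meet the carrier. The tool then stayed at that height through the turn.
- **Turn:** the tool turned about 1.7 rad, and the holding moment at hand-in was 1.06 Nm. That is well above the spring's 0.13 Nm, so the lock should be on its stop.
- **Grip and tilt:** the finger gap was steady at 9.4 mm and the tool tilt was about 0.02 rad.

**What disagreed or stayed unchecked:**
- **Extra rotation:** the tool turned about 0.2 rad more than the lock's 1.5 rad. I put that down to play in the keyway and some slip in the grip.
- **Slot position:** the two cameras differed by about 5 mm. The way the tool moved during the turn fitted the top camera's value in x.
- **Off-centre grip:** the same motion suggests the key was held about 6 mm off-centre along its bow.
- **Not seen directly:** the collar is hidden behind the wood block, and the key's own tilt could not be measured.
- **Other loose things:** I never felt or saw contact with the hex key, whetstone, nut or oil can, but did not measure their positions at the end.

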